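# Find the empty tea tin by its weight and put it in the refill stand

### The arm

A 6-joint arm with a two-finger parallel gripper is mounted at the origin on a cart in front of the work surface, level with it; the furniture and walls round the work are solid. World frame = base frame: x ahead of the robot, y to its left, z up, the work surface at z = 0. Lengths are in mm, angles in rad, forces in N, time in s.
With the tool pointing down it reaches from about 350 to 875 mm from the base axis. Payload 4.2 kg.
Tool frame: the origin (TCP) lies between the finger pads; the fingertips stand 17 mm ahead of it and the grasp point (between the pads) lies 2 mm behind it (nose_length is the distance from the TCP to the fingertips, in mm); z points along the fingers, y is the direction in which the jaws open and shut (so a half turn about z gives the same grasp; the last joint's range is limited). The gripper opens to 85 mm and grips with 20 to 120 N. Pads are 22 mm wide; open, the fingers measure 114 mm over their backs; the gripper's body (76 mm by 85 mm) begins 54 mm behind the grasp point. The pads swing forward as they close: fully open they stand 13 mm farther back than shut.
Start: joints at [1.391, 0.385, 0.008, 0, -1.194, -0.259], TCP at [265.5, 565.782, 248.312] pointing down, gripper open.
Joint ranges: [-3.14, 3.14], [-1.21, 2.06], [-1.07, 1.41], [-3.16, 2.05], [-2.99, -0.16], [-3.1, 3.1]. Speed limits (rad/s): [2.79, 2.79, 3.14, 3.14, 3.14, 3.14].

### API

Orientations are given as a unit quaternion [x, y, z, w].
In Python, from bench import * gives the robot as it stands.
- The arm moves only by the tool jog_arm, never from a script. Its argument "increments" is a list of rows, each a list of 4 numbers: the shift along the tool's x, y, z in m, then the turn about the tool's z in degrees. A call has 1 to 10 rows; each row is the pose to reach, as a shift and turn from the pose measured when the call began, along the tool's axes at that moment; what a row does not reach only later rows make up. A row lasts 1/8 s, in which the tool goes at most 62.5 mm and 10.7 degrees, less where a joint would pass 70% of its speed; a pose out of reach is approached as far as the arm can. A call with a gripper value outside its range is refused whole. "hand" is the gripper's target within -1 to 1 (fully open at 1, half-way at 0, shut at -1), set as the call begins (left out, the last holds). The fingers move at their own pace and stop on an object; the grip force is fixed at half the most. Time passes only in rows, so rows that repeat a pose let the fingers close. It gives the time, the measured TCP pose, the force and the opening at its end, in the units of the state.
- read_state(): the state, without advancing time (a new reading comes with each control period).
- get_image(name): name is "side" or "top"; returns the picture (400x640x3 uint8, red, green, blue); there is no depth.
- calibration(name): a dict with "fx", "fy", "cx", "cy" (pixels), "position" and "rotation" of the camera in the world. Camera axes: x right, y up, looking along -z (the intrinsics and any distortion apply to the point x, -y, -z); pixel columns grow to the right and rows downward; lengths in mm; the calibration is good to about 2 mm. A picture is of the moment at which its call begins. calibration takes no time and is no camera call.
- job_done(): hands the job in, once; it reports no verdict.
The state is a dict: "clock": time; "joints": joint angles; "joint_vel": joint speeds; "joint_efforts": joint torques, N m; "position": TCP position; "ee_rot": TCP orientation; "contact_force": force on the tool from outside, world axes, zero at the start; "wrist_torque": the same for the moment, N m; "gripper_width": finger opening in mm.
Only numpy, scipy, OpenCV 4.12 (cv2) and the standard library are available. Lean on these libraries where they do the work, as an engineer would, in place of code of your own. Each camera call takes 0.05 s, during which the arm holds its last target.

### The job

Two of the three look-alike tea tins in the wooden rack are full and one is empty: lift each one a little, straight up out of its bay, from left to right, to feel its weight. Stand the empty one fully down in the refill stand (it has to be put down on the worktop and taken again across its thin side to go in between the cheeks), and leave the two full ones fully down in the rack. Do not drop or tip over any tin, and leave the other things on the worktop where they are.

Things in the scene. Friction and masses are not known exactly. Their poses are not given: they have to be found in the camera images.
- tin_a_mid (a point): One of three look-alike closed green tea tins with brass-coloured lids, which stand in the rack's bays, any tin in any bay: 56 (its x) x 40 (its y) x 100 mm (z up), rigid, lid fixed. One of the three is empty (0.09 to 0.15 kg), the other two are full (0.5 to 0.75 kg); only the weight tells. The point is the tin's centre, 50 mm above its underside.
- tin_b_mid (a point): One of three look-alike closed green tea tins with brass-coloured lids, which stand in the rack's bays, any tin in any bay: 56 (its x) x 40 (its y) x 100 mm (z up), rigid, lid fixed. One of the three is empty (0.09 to 0.15 kg), the other two are full (0.5 to 0.75 kg); only the weight tells. The point is the tin's centre, 50 mm above its underside.
- tin_c_mid (a point): One of three look-alike closed green tea tins with brass-coloured lids, which stand in the rack's bays, any tin in any bay: 56 (its x) x 40 (its y) x 100 mm (z up), rigid, lid fixed. One of the three is empty (0.09 to 0.15 kg), the other two are full (0.5 to 0.75 kg); only the weight tells. The point is the tin's centre, 50 mm above its underside.
- rack: Fixed wooden rack, 74 (its x) x 176 (y) mm, origin at the centre of its underside, z up, +x away from the robot. Three bays 46 mm wide, centres at y = +54 (left), 0, -54 mm; floor 8 mm up, dividers to 48 mm up, front and back lips to 17 mm, 64 mm apart. A seated tin's centre is 58 mm up, its 56 mm along the rack's x. Tins stand 14 mm apart: they can be taken only front and back, across 56 mm.
- stand: Fixed wooden refill stand, 100 (its x) x 78 (y) mm, origin at the centre of its underside, z up. Two upright cheeks, 50 mm wide along y, 63 mm apart in x, reach 116 mm up with their flared tops (79 mm apart at the mouth). The ends at +y and -y are open above lips 19 mm high and 49 mm apart.
- stand_in (a point): Centre of the floor of the stand's pocket, 10 mm above its underside, axes as the stand's. A tin fits only with its 56 mm along x (either way round), cheeks over its two 40 mm wide faces, so it is held across its 40 mm, along y, fingers in the open ends. A seated tin's centre is 50 mm above this point.
- salt: Bystander, loose: salt shaker, clear with grey top, 44 mm across, 90 high. Origin at the centre of its underside.
- honey: Bystander, loose: honey jar with red lid, 58 mm across, 86 high. Origin at the centre of its underside.
- mug: Bystander, loose: striped mug, 84 x 123 x 91 mm with its handle. Origin at the centre of its underside.
- cup: Bystander, loose: espresso cup, 62 x 92 x 51 mm with its handle, between rack and stand, nearer the robot. Origin at the centre of its underside.
- soup: Bystander, loose: squat green food tin, 75 mm across, 58 high. Origin at the centre of its underside.
- kettle: White kettle with black handle, fixed obstacle on its base behind the work, 204 x 146 mm, its top 235 mm above the worktop. Origin at the centre of its underside.
Mind the look-alikes: they are no part of the job. Leave any pink or turquoise look-alike of the stand alone.

How it is judged:
By the outcome, as a careful person would: the job done as asked, in the order asked, and still so for the second after the job is handed in, with the robot touching nothing.
It also fails if it takes over 72 s, if anything falls off the work surface, if the arm or the gripper's body presses on something with over 40 N, if the wrist force passes 120 N, or if a joint passes its speed limit or range.

## Working session

There is one attempt and no reset: what is moved stays moved. The work goes in short steps, Python scripts to look and compute and a tool call to move; the robot and the scene stay as the last step left them, time stands still between calls to the robot, and variables do not carry over. Pictures are saved under pics/ and viewed, and the job is handed in when it is done.

Besides the shell and the picture viewer there is one more tool, called after ">>>" as name([rows], argument=value, ...), one row to a line, values as JSON. jog_arm: Moves the arm, as the interface text tells. Its arguments: {"type":"object","properties":{"increments":{"type":"array"},"hand":{"type":"number"}},"required":["increments"]}

```bash
mkdir -p pics; ls
python3 - <<'E'
from bench import *
import cv2
for n in("side","top"):
    im=get_image(n); cv2.imwrite(f"pics/{n}0.png",im[:,:,::-1]); print(n,calibration(n))
print(read_state())
E
```

```text
pics
side {'fx': 377.4863183207118, 'fy': 377.4863183207118, 'cx': 318.668713258755, 'cy': 202.9218563774152, 'position': array([611.44531716, 936.60919747, 666.74688045]), 'rotation': array([0.0161201 , 0.49237364, 0.87005541, 0.01766168])}
top {'fx': 439.0559713416002, 'fy': 439.0559713416002, 'cx': 320.0532692977874, 'cy': 194.54598906633973, 'position': array([ 398.35228446,  -33.95713209, 1139.58932182]), 'rotation': array([-0.06275342,  0.04756104,  0.70505421, -0.70476842])}
{'clock': 0.1, 'joints': array([ 1.39057997e+00,  3.85486462e-01,  6.76984914e-03, -4.28471518e-04,
       -1.19396458e+00, -2.58568477e-01]), 'joint_vel': array([-2.47741283e-04, -1.02993441e-03,  3.33401995e-03, -8.40421402e-05,
        5.31091770e-04, -1.72346229e-03]), 'joint_efforts': array([-8.06461649e-04, -3.93316984e+01,  1.88929850e+01,  4.19797495e+00,
       -2.55348568e-03,  3.99732983e-06]), 'position': array([265.32227089, 565.36393968, 247.33066224]), 'ee_rot': array([ 9.76012208e-01, -2.17713670e-01, -1.62065494e-04,  9.49506489e-04]), 'contact_force': array([ 0.06242659, -0.53571646,  0.10815966]), 'wrist_torque': array([-0.00758655, -0.01037021, -0.05869651]), 'gripper_width': 85.41214484928598}
```

View pics/side0.png

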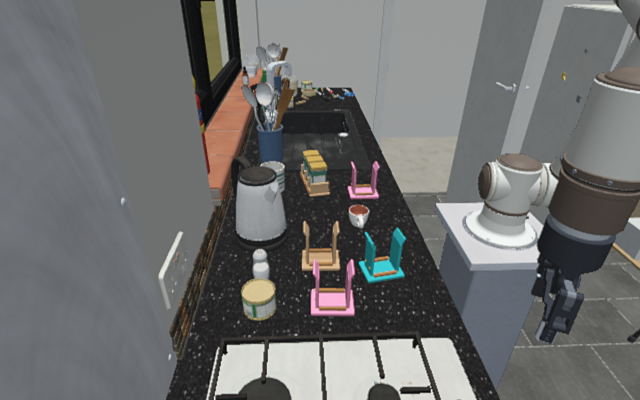

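View pics/top0.png

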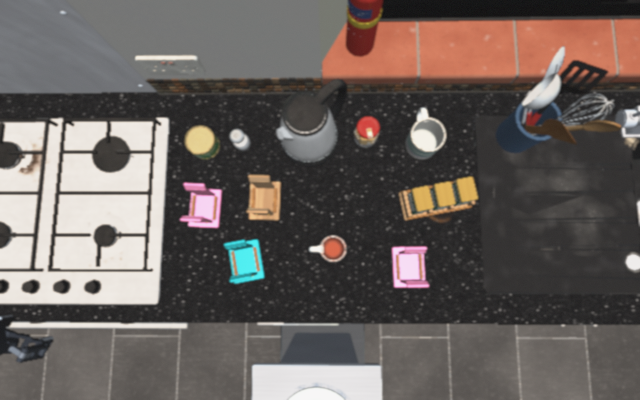

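The top view shows the rack with its three brass lids at about (425..466, 194) and the wooden stand at about (264,198). Pink and turquoise copies stand near it, and the cup is at (333,248). Next I measure these.

```bash
cat > h.py <<'E'
from bench import *
import cv2, numpy as np
from scipy.spatial.transform import Rotation as R
def cam(n):
    c=calibration(n); return c, R.from_quat(c["rotation"]).as_matrix(), np.array(c["position"])
def toplane(n,uv,z):
    c,M,p=cam(n); u,v=uv
    d=M@np.array([(u-c["cx"])/c["fx"],-(v-c["cy"])/c["fy"],-1]); return p+d*(z-p[2])/d[2]
def proj(n,P):
    c,M,p=cam(n); q=M.T@(np.array(P)-p); return np.array([c["cx"]+c["fx"]*q[0]/-q[2], c["cy"]-c["fy"]*q[1]/-q[2]])
def crop(n,im,x0,y0,x1,y1,s,name):
    cv2.imwrite("pics/"+name,cv2.resize(im[y0:y1,x0:x1,::-1],None,fx=s,fy=s,interpolation=cv2.INTER_CUBIC))
E
python3 - <<'E'
from h import *
im=cv2.imread("pics/top0.png")[:,:,::-1]; si=cv2.imread("pics/side0.png")[:,:,::-1]
a=cv2.resize(im[165:235,385:490,::-1],None,fx=7,fy=7,interpolation=cv2.INTER_CUBIC)
cv2.imwrite("pics/rackz.png",a)
crop("t",im,225,160,305,235,7,"standz.png")
crop("s",si,270,130,400,280,4,"sidez.png")
hsv=cv2.cvtColor(np.ascontiguousarray(im),cv2.COLOR_RGB2HSV)
for uv in [(425,198),(445,194),(466,190),(264,190),(400,200)]: print(uv,hsv[uv[1],uv[0]],toplane("top",uv,108))
E
```

```text
(425, 198) [ 20 148 219] [ 552.02032402 -259.76559137  108.        ]
(445, 194) [ 20 149 219] [ 561.49306976 -307.17245664  108.        ]
(466, 190) [ 20 149 221] [ 570.96872485 -356.97082609  108.        ]
(264, 190) [ 15 111 219] [572.08676143 122.37185429 108.        ]
(400, 200) [ 15  96 136] [ 547.35179583 -200.75893183  108.        ]
```

View pics/rackz.png

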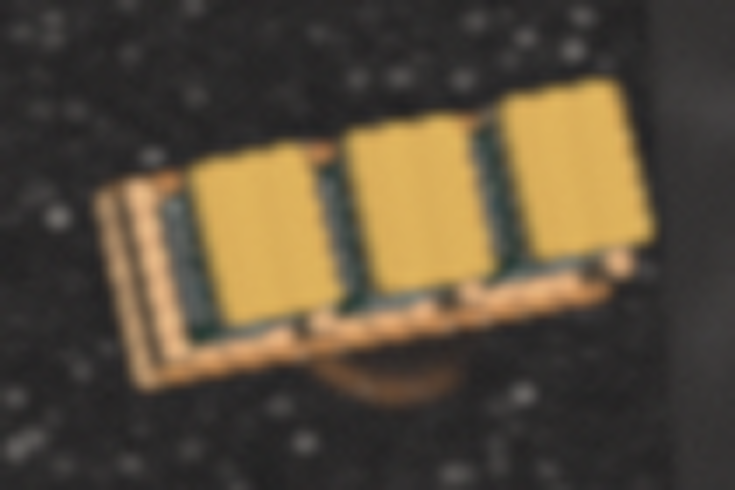

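View pics/standz.png

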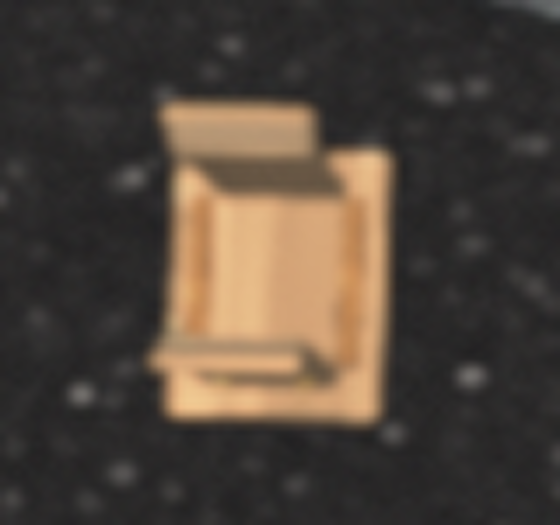

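View pics/sidez.png

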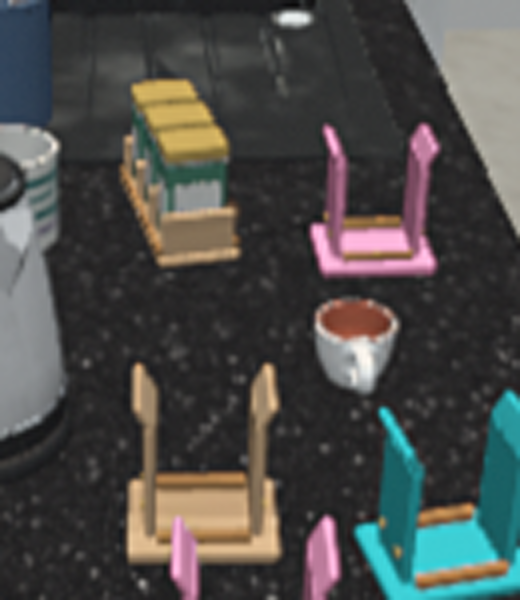

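```bash
cat > meas.py <<'E'
from h import *
def lids(im,z=108,roi=(385,165,490,235)):
    hsv=cv2.cvtColor(np.ascontiguousarray(im),cv2.COLOR_RGB2HSV)
    m=((hsv[...,0]>16)&(hsv[...,0]<26)&(hsv[...,1]>125)&(hsv[...,2]>150)).astype(np.uint8)
    k=np.zeros_like(m); k[roi[1]:roi[3],roi[0]:roi[2]]=m[roi[1]:roi[3],roi[0]:roi[2]]
    cs,_=cv2.findContours(k,cv2.RETR_EXTERNAL,cv2.CHAIN_APPROX_NONE); out=[]
    for c in cs:
        if cv2.contourArea(c)<60: continue
        W=np.array([toplane("top",p,z)[:2] for p in c[:,0,:].astype(float)],np.float32)
        mm=cv2.moments(c); ctr=toplane("top",(mm["m10"]/mm["m00"],mm["m01"]/mm["m00"]),z)
        out.append((ctr.round(1),cv2.minAreaRect(W)))
    return sorted(out,key=lambda o:-o[0][1])
E
python3 - <<'E'
from meas import *
im=cv2.imread("pics/top0.png")[:,:,::-1]
for o in lids(im): print(o)
# rack direction
L=lids(im); d=L[2][0]-L[0][0]; print("len",np.hypot(*d[:2]),"ang",np.degrees(np.arctan2(d[1],d[0]))+90)
# stand base
hsv=cv2.cvtColor(np.ascontiguousarray(im),cv2.COLOR_RGB2HSV)
m=((hsv[...,0]>8)&(hsv[...,0]<22)&(hsv[...,1]>50)&(hsv[...,2]>90)).astype(np.uint8)
for nm,(x0,y0,x1,y1),z in (("stand",(235,165,295,230),10),("rack",(390,165,490,235),8)):
    k=np.zeros_like(m);k[y0:y1,x0:x1]=m[y0:y1,x0:x1]
    cs,_=cv2.findContours(k,cv2.RETR_EXTERNAL,cv2.CHAIN_APPROX_NONE); c=max(cs,key=cv2.contourArea)
    print(nm,cv2.boundingRect(c),cv2.minAreaRect(c))
# base corners manually from zoom (px/7+origin)
for z in (10,):
  for (a,b) in [(392,150),(382,423),(165,418),(172,158)]: print("base", toplane("top",(225+a/7,160+b/7),z).round(1))
for (a,b) in [(165,104),(315,104),(303,346),(155,346)]: print("cheek tops", toplane("top",(225+a/7,160+b/7),116).round(1))
E
```

```text
(array([ 552.2, -253.6,  108. ]), ((551.80224609375, -253.99400329589844), (55.43081283569336, 40.47813415527344), 10.590425491333008))
(array([ 562.3, -306. ,  108. ]), ((562.0006103515625, -305.6800231933594), (55.548336029052734, 39.8455696105957), 7.2741241455078125))
(array([ 573.8, -358.9,  108. ]), ((573.89453125, -358.7069091796875), (54.95405578613281, 39.29454040527344), 10.827128410339355))
len 107.49255788192963 ang 11.59217541029102
stand (246, 174, 35, 47) ((263.355224609375, 196.92221069335938), (33.92650604248047, 45.8037223815918), 1.6846843957901)
rack (398, 176, 81, 46) ((439.3410949707031, 201.6372833251953), (38.99605178833008, 77.99211120605469), 78.2317123413086)
base [611.3  93.   10. ]
base [508.7  95.1  10. ]
base [510.6 175.7  10. ]
base [608.5 175.6  10. ]
cheek tops [607.5 158.9 116. ]
cheek tops [607.3 107.6 116. ]
cheek tops [524.3 110.1 116. ]
cheek tops [524.4 160.  116. ]
```

Run:
```python
from h import *
si=cv2.imread("pics/side0.png")[:,:,::-1]
crop("s",si,290,215,350,275,10,"sz2.png")
im=cv2.imread("pics/top0.png")[:,:,::-1]
crop("s",im,240,168,290,225,10,"tz2.png")
```

```text
(no output)
```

View pics/sz2.png

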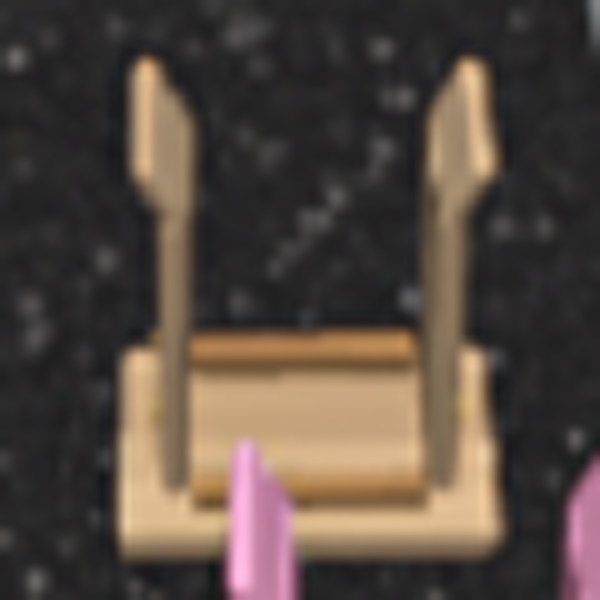

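View pics/tz2.png

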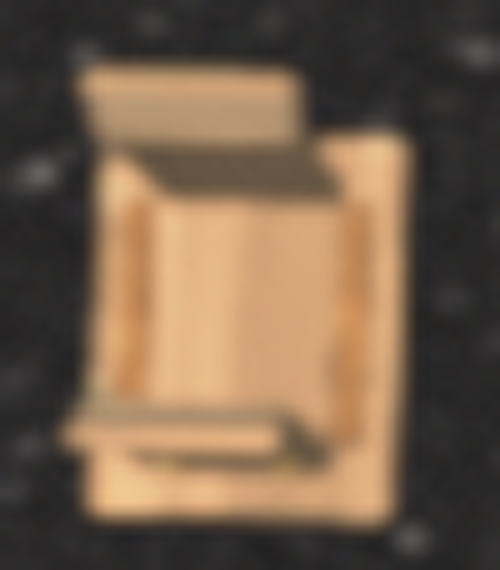

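Run:
```python
from h import *
def Z(n,a,b,o,z,s=10): return toplane(n,(o[0]+(a+.5)/s-.5,o[1]+(b+.5)/s-.5),z).round(1)
T=(240,168);S=(290,215)
print("TOP base z=10?");
for p in [(413,133),(398,525),(82,520),(100,140)]: print(p,[Z("top",*p,T,z) for z in (0,10)])
print("far inner top, near inner top")
for p in [(190,92),(165,420)]: print(Z("top",*p,T,116))
print("cheek ends y");
for p in [(80,72),(300,72),(65,435),(285,435)]: print(Z("top",*p,T,116))
print("lips inner z19");
for p in [(152,300),(340,300)]: print(Z("top",*p,T,19))
print("SIDE base top corners z=10")
for p in [(120,540),(500,540),(125,350),(488,350)]: print(p,Z("side",*p,S,10),Z("side",*p,S,0))
print("top face")
for p in [(130,185),(497,170),(138,65),(488,65)]: print(p,Z("side",*p,S,116))
print("inner flr")
for p in [(190,490),(428,490),(190,350),(418,350)]: print(p,Z("side",*p,S,15))
for P in [(560,135,0),(560,135,116)]: print(proj("top",P),proj("side",P))
```

```text
TOP base z=10?
(413, 133) [array([614.7,  94.5,   0. ]), array([612.8,  93.4,  10. ])]
(398, 525) [array([510.7,  96.9,   0. ]), array([509.7,  95.7,  10. ])]
(82, 520) [array([512. , 179.7,   0. ]), array([511. , 177.8,  10. ])]
(100, 140) [array([613.1, 177.6,   0. ]), array([611.2, 175.8,  10. ])]
far inner top, near inner top
[602.8 134.9 116. ]
[524.1 139.  116. ]
cheek ends y
[607.7 161.3 116. ]
[607.6 108.7 116. ]
[520.6 162.5 116. ]
[520.5 110.5 116. ]
lips inner z19
[567.3 159.5  19. ]
[567.2 110.7  19. ]
SIDE base top corners z=10
(120, 540) [613.9 176.3  10. ] [613.9 164.7   0. ]
(500, 540) [514.3 179.7  10. ] [512.8 168.2   0. ]
(125, 350) [611.8  96.1  10. ] [611.8  83.3   0. ]
(488, 350) [510.1  99.5  10. ] [508.5  86.7   0. ]
top face
(130, 185) [609.9 165.3 116. ]
(497, 170) [517.5 161.8 116. ]
(138, 65) [607.3 111.4 116. ]
(488, 65) [515.4 114.2 116. ]
inner flr
(190, 490) [595.2 162.8  15. ]
(428, 490) [532.2 164.9  15. ]
(190, 350) [593.8 103.1  15. ]
(418, 350) [530.4 105.2  15. ]
[265.17451222 201.35466849] [321.20002149 260.88554345]
[258.07649473 194.4863345 ] [321.83557107 225.8257735 ]
```

```bash
cat >> h.py <<'E'
def go(P,ang):
    """tool shift (m) and turn to TCP P with tool y along world angle ang (mod 180)"""
    s=read_state(); p=np.array(s["position"]); M=R.from_quat(s["ee_rot"]).as_matrix()
    sh=M.T@(np.array(P)-p)/1000
    cur=np.degrees(np.arctan2(M[1,1],M[0,1])); d=(ang-cur+90)%180-90
    print("pos",p.round(1),"yang",cur.round(1),"tilt",np.degrees(np.arccos(-M[2,2])).round(2),"shift",sh.round(4),"turn",round(-d,1),"clock",s["clock"],"w",round(s["gripper_width"],1),"F",s["contact_force"].round(2))
    return sh,-d
E
python3 - <<'E'
from h import *
for n,uv,z in [("kettle front",(310,160),20),("kettleL",(281,140),60),("kettleR",(338,140),60),("cup",(333,240),51),("cuphandle",(312,250),30),("cuptopedge",(333,236),51),("honey",(367,145),0),("mug",(424,155),0),("rackleft",(399,190),8),("pinkR",(391,250),10),("pinkRtop",(391,250),116)]: print(n,toplane("top",uv,z).round(0))
for P in [(540,-85,0),(530,-90,0)]: print(proj("top",P),proj("side",P))
go((552,-254,230),11.3)
E
```

```text
kettle front [666.  17.  20.]
kettleL [709.  89.  60.]
kettleR [708. -56.  60.]
cup [456. -42.  51.]
cuphandle [432.  10.  30.]
cuptopedge [466. -43.  51.]
honey [ 711. -134.    0.]
mug [ 683. -285.    0.]
rackleft [ 588. -215.    8.]
pinkR [ 433. -190.   10.]
pinkRtop [ 430. -176.  116.]
[349.02847175 208.79246973] [323.8135725  216.81643471]
[350.98293934 212.59793371] [326.79787548 215.92478896]
pos [265.3 565.4 247.3] yang -115.1 tilt 0.11 shift [0.6077 0.6198 0.0186] turn 53.6 clock 0.1 w 85.4 F [ 0.06 -0.54  0.11]
```

>>> jog_arm([
  [0.608,0.62,0.018,54],
  [0.608,0.62,0.018,54],
  [0.608,0.62,0.018,54],
  [0.608,0.62,0.018,54],
  [0.608,0.62,0.018,54],
  [0.608,0.62,0.018,54],
  [0.608,0.62,0.018,54],
  [0.608,0.62,0.018,54],
  [0.608,0.62,0.018,54],
  [0.608,0.62,0.018,54],
], hand=1)

```text
clock: 1.35
position: [471.9, -26.1, 235.5]
ee_rot: [0.771, -0.637, 0.0, 0.001]
contact_force: [-0.2, -0.5, 1.3]
gripper_width: 85.3
```

Run:
```python
from h import *
go((552,-254,200),11.3)
```

```text
pos [471.9 -26.1 235.5] yang -169.1 tilt 0.1 shift [ 0.2389 -0.0358  0.0359] turn -0.4 clock 1.35 w 85.3 F [-0.22 -0.53  1.3 ]
```

>>> jog_arm([
  [0.239,-0.036,0.036,0],
  [0.239,-0.036,0.036,0],
  [0.239,-0.036,0.036,0],
  [0.239,-0.036,0.036,0],
  [0.239,-0.036,0.036,0],
  [0.239,-0.036,0.036,0],
  [0.239,-0.036,0.036,0],
])

```text
clock: 2.22
position: [552.1, -253.0, 200.3]
ee_rot: [0.771, -0.636, 0.0, 0.001]
contact_force: [0.3, 0.2, -0.6]
gripper_width: 85.4
```

Run:
```python
from h import *
go((552,-254,80),11.3)
im=get_image("top"); crop("t",im,370,130,510,250,5,"t1.png")
im=get_image("side"); crop("t",im,240,100,400,220,5,"s1.png")
```

```text
pos [ 552.1 -253.   200.3] yang -169.0 tilt 0.09 shift [0.0008 0.0002 0.1203] turn -0.3 clock 2.225 w 85.4 F [ 0.3   0.2  -0.56]
```

View pics/s1.png

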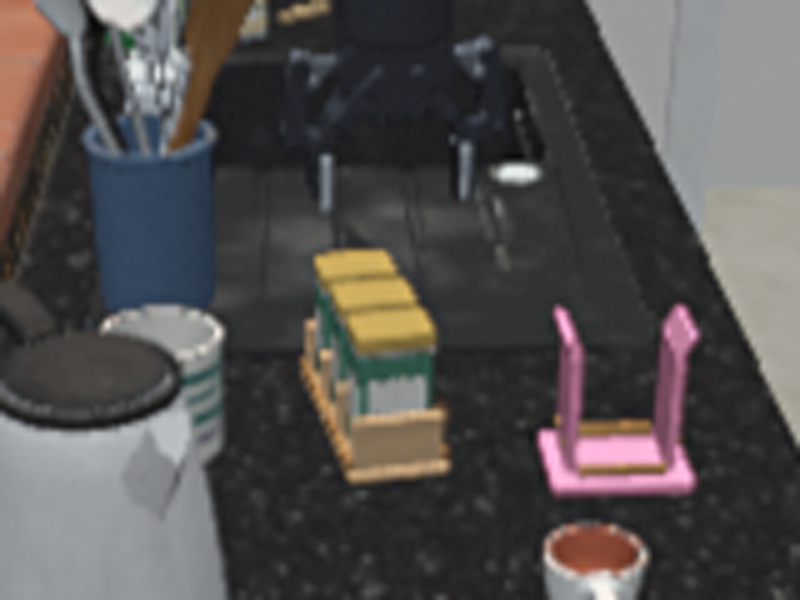

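View pics/t1.png

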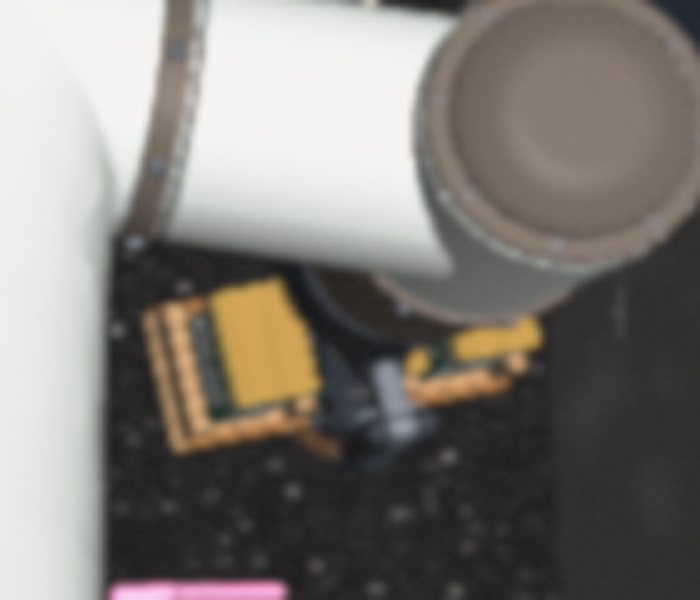

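The side view shows the open gripper, fingers at about (325,180) and (463,170) in the zoom, spanning the tins in x. The top view shows the gripper body offset by perspective. I check that against the projection.

Run:
```python
from h import *
for s in(-1,1):
  u=np.array([np.cos(np.radians(11)),np.sin(np.radians(11)),0])
  P=np.array([552.1,-253,190])+s*44*u; t=proj("top",P); q=proj("side",P)
  print((t-[370,130])*5,(q-[240,100])*5)
```

```text
[323.02112316 410.5187489 ] [454.74475422 205.14751792]
[276.84381598 215.00646276] [327.30020895 215.5374523 ]
```

>>> jog_arm([
  [0.001,0,0.04,0],
  [0.001,0,0.075,0],
  [0.001,0,0.095,0],
  [0.001,0,0.112,0],
  [0.001,0,0.124,0],
  [0.001,0,0.124,0],
])

```text
clock: 3.08
position: [552.3, -253.8, 76.1]
ee_rot: [0.772, -0.636, 0.0, 0.001]
contact_force: [0.2, -1.1, 0.6]
gripper_width: 85.6
```

>>> jog_arm([
  [0,0,0,0],
  [0,0,0,0],
  [0,0,0,0],
  [0,0,0,0],
  [0,0,0,0],
  [0,0,0,0],
  [0,0,0,0],
], hand=-1)

```text
clock: 3.95
position: [552.7, -254.0, 77.2]
ee_rot: [0.772, -0.636, 0.001, 0.001]
contact_force: [-2.2, 0.8, 5.5]
gripper_width: 55.5
```

Run:
```python
from h import *
go((552,-254,105),11.3)
s=read_state(); print(s["wrist_torque"],s["joint_efforts"])
```

```text
pos [ 552.7 -254.    77.2] yang -169.0 tilt 0.13 shift [-0.      0.0007 -0.0278] turn -0.3 clock 3.95 w 55.5 F [-2.22  0.75  5.55]
[0.17451417 0.34817058 0.02830542] [ 8.94648791e-02 -3.83568513e+01  1.37478778e+01  2.87267245e+00
  3.52756809e-01 -2.06694851e-02]
```

>>> jog_arm([
  [0,0,-0.008,0],
  [0,0,-0.016,0],
  [0,0,-0.025,0],
  [0,0,-0.028,0],
  [0,0,-0.028,0],
  [0,0,-0.028,0],
  [0,0,-0.028,0],
  [0,0,-0.028,0],
])

```text
clock: 4.95
position: [552.6, -253.9, 104.9]
ee_rot: [0.772, -0.636, 0.001, 0.001]
contact_force: [0.5, -0.1, -6.3]
gripper_width: 55.3
```

Run:
```python
from h import *
go((552,-254,77),11.3)
im=get_image("side"); crop("t",im,280,130,360,210,7,"s2.png")
print(read_state()["contact_force"])
```

```text
pos [ 552.6 -253.9  104.9] yang -169.0 tilt 0.12 shift [-0.0001  0.0006  0.0279] turn -0.3 clock 4.95 w 55.3 F [ 0.5  -0.05 -6.33]
[-1.32192902  0.61245716 -7.98148015]
```

View pics/s2.png

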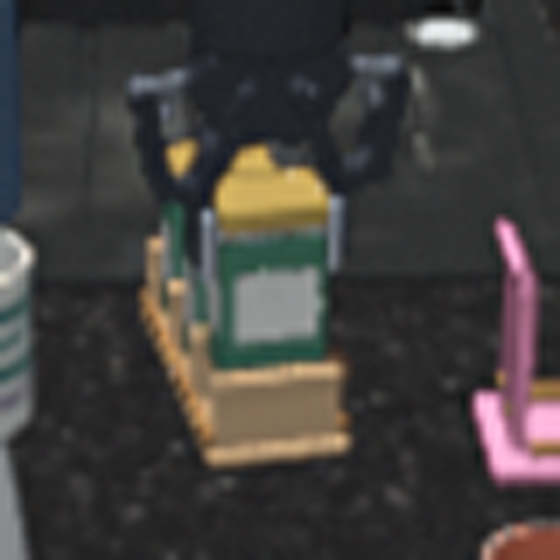

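The left tin, held at zoom (270,290), is clear of the bay and hangs level. Fz of about -7 N means it is full, so I lower it back.

>>> jog_arm([
  [0,0,0.01,0],
  [0,0,0.018,0],
  [0,0,0.023,0],
  [0,0,0.026,0],
  [0,0,0.028,0],
  [0,0,0.0285,0],
  [0,0,0.0285,0],
])

```text
clock: 5.88
position: [552.7, -254.0, 77.2]
ee_rot: [0.772, -0.636, 0.001, 0.001]
contact_force: [-2.2, 0.4, -0.8]
gripper_width: 55.5
```

Run:
```python
from h import *
go((552,-254,77),11.3)
```

```text
pos [ 552.7 -254.    77.2] yang -169.0 tilt 0.14 shift [-0.0002  0.0006  0.0002] turn -0.3 clock 5.875 w 55.5 F [-2.17  0.44 -0.77]
```

>>> jog_arm([
  [0,0,0.0005,0],
  [0,0,0.0005,0],
  [0,0,0.0005,0],
  [0,0,0.0005,0],
  [0,0,0.0005,0],
], hand=1)

```text
clock: 6.5
position: [552.7, -254.1, 76.8]
ee_rot: [0.772, -0.636, 0.001, 0.001]
contact_force: [0.2, -0.2, -0.3]
gripper_width: 85.2
```

>>> jog_arm([
  [0,0,-0.02,0],
  [0,0,-0.06,0],
  [0,0,-0.083,0],
  [0,0,-0.083,0],
])

```text
clock: 7.0
position: [553.9, -254.2, 161.9]
ee_rot: [0.772, -0.636, 0.003, -0.0]
contact_force: [0.3, -0.2, -0.2]
gripper_width: 85.4
```

Run:
```python
from meas import *
go((562.5,-306.5,160),11.3)
im=get_image("side"); crop("t",im,280,130,360,210,7,"s3.png")
```

```text
pos [ 553.9 -254.2  161.9] yang -169.0 tilt 0.39 shift [0.053  0.0015 0.0022] turn -0.3 clock 7.0 w 85.4 F [ 0.35 -0.2  -0.16]
```

View pics/s3.png

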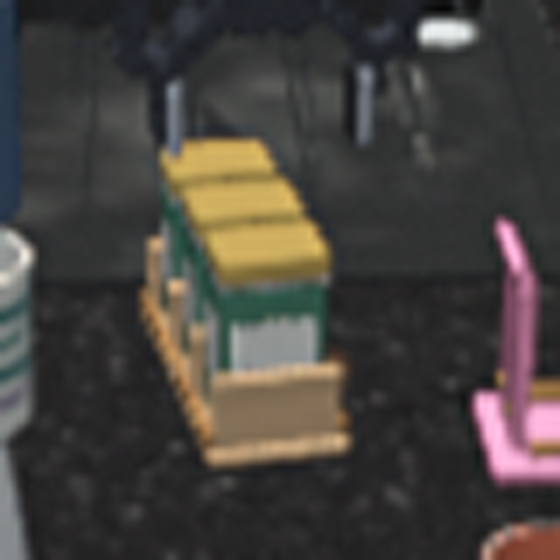

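The left tin is seated again, with its lid level with its neighbours at zoom (265,250). Next is the middle tin.

>>> jog_arm([
  [0.053,0.001,0.002,0],
  [0.053,0.001,0.002,0],
  [0.053,0.001,0.002,0],
  [0.053,0.001,0.04,0],
  [0.053,0.001,0.062,0],
  [0.053,0.001,0.078,0],
  [0.053,0.001,0.086,0],
  [0.053,0.001,0.086,0],
])

```text
clock: 8.05
position: [562.2, -306.0, 74.1]
ee_rot: [0.772, -0.636, 0.001, 0.0]
contact_force: [0.3, 0.3, 0.7]
gripper_width: 85.2
```

>>> jog_arm([
  [0,0,0,0],
  [0,0,0,0],
  [0,0,0,0],
  [0,0,0,0],
  [0,0,0,0],
  [0,0,0,0],
], hand=-1)

```text
clock: 8.8
position: [563.0, -306.3, 75.4]
ee_rot: [0.772, -0.636, 0.003, -0.0]
contact_force: [0.7, 0.1, 5.3]
gripper_width: 55.5
```

>>> jog_arm([
  [0,0,-0.008,0],
  [0,0,-0.016,0],
  [0,0,-0.025,0],
  [0,0,-0.028,0],
  [0,0,-0.028,0],
  [0,0,-0.028,0],
  [0,0,-0.028,0],
  [0,0,-0.028,0],
])

```text
clock: 9.8
position: [562.8, -306.1, 103.1]
ee_rot: [0.772, -0.636, 0.002, 0.0]
contact_force: [-0.2, 0.2, -1.4]
gripper_width: 55.3
```

Run:
```python
from h import *
go((562,-306,77),11.3)
im=get_image("side"); crop("t",im,280,130,360,210,7,"s4.png")
print(read_state()["contact_force"])
```

```text
pos [ 562.8 -306.1  103.1] yang -168.9 tilt 0.28 shift [-0.0004  0.0008  0.0261] turn -0.2 clock 9.8 w 55.3 F [-0.21  0.21 -1.38]
[-0.30587343 -0.42718665 -1.33975421]
```

View pics/s4.png

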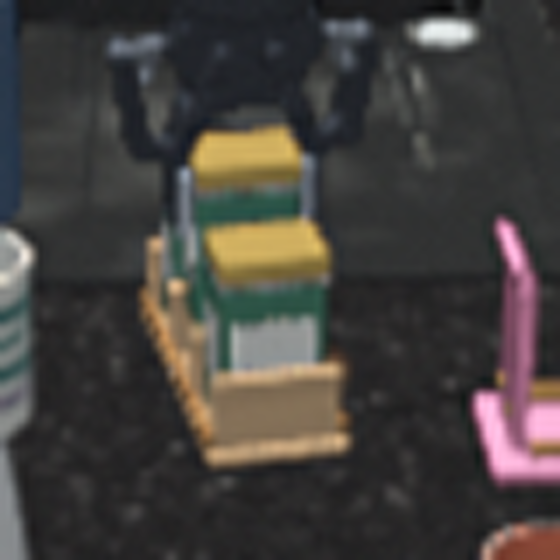

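The middle tin, raised at zoom (245,165), pulls only about 1.4 N, so it is the empty one. I put it back, lift the right tin as asked, and then return for it.

>>> jog_arm([
  [0,0,0.01,0],
  [0,0,0.018,0],
  [0,0,0.023,0],
  [0,0,0.026,0],
  [0,0,0.028,0],
  [0,0,0.0285,0],
  [0,0,0.0285,0],
])

```text
clock: 10.72
position: [563.0, -306.3, 75.4]
ee_rot: [0.772, -0.636, 0.003, 0.0]
contact_force: [-1.7, 0.8, 4.2]
gripper_width: 55.6
```

>>> jog_arm([
  [0,0,0,0],
  [0,0,0,0],
  [0,0,0,0],
  [0,0,0,0],
  [0,0,0,0],
], hand=1)

```text
clock: 11.35
position: [563.0, -306.3, 75.3]
ee_rot: [0.772, -0.636, 0.003, 0.0]
contact_force: [0.1, -0.4, -0.1]
gripper_width: 85.4
```

>>> jog_arm([
  [0,0,-0.02,0],
  [0,0,-0.06,0],
  [0,0,-0.083,0],
  [0,0,-0.083,0],
])

```text
clock: 11.85
position: [563.8, -306.4, 160.7]
ee_rot: [0.772, -0.636, 0.005, -0.001]
contact_force: [0.5, 0.3, -0.7]
gripper_width: 85.4
```

Run:
```python
from meas import *
go((574,-359,160),11.3)
im=get_image("side"); crop("t",im,280,130,360,210,7,"s5.png")
```

```text
pos [ 563.8 -306.4  160.7] yang -168.9 tilt 0.58 shift [0.0536 0.0001 0.001 ] turn -0.2 clock 11.85 w 85.4 F [ 0.45  0.35 -0.69]
```

View pics/s5.png

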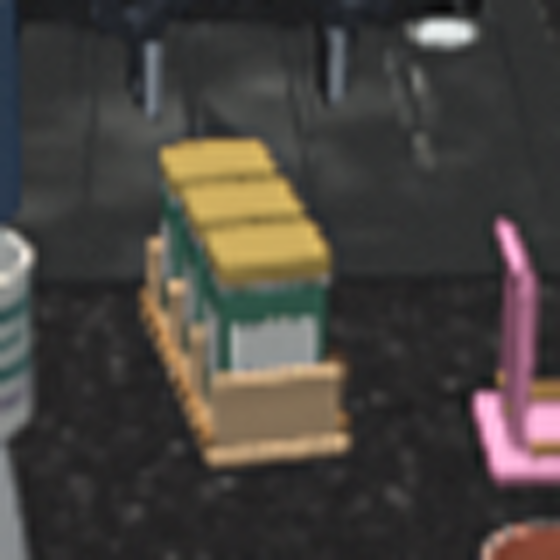

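All three lids are level again. Now the right tin.

>>> jog_arm([
  [0.054,0,0.001,0],
  [0.054,0,0.001,0],
  [0.054,0,0.001,0],
  [0.054,0,0.04,0],
  [0.054,0,0.062,0],
  [0.054,0,0.078,0],
  [0.054,0,0.084,0],
  [0.054,0,0.084,0],
])

```text
clock: 12.9
position: [573.8, -359.1, 75.2]
ee_rot: [0.772, -0.636, 0.003, -0.0]
contact_force: [-0.4, -0.7, 0.2]
gripper_width: 85.5
```

>>> jog_arm([
  [0,0,0,0],
  [0,0,0,0],
  [0,0,0,0],
  [0,0,0,0],
  [0,0,0,0],
  [0,0,0,0],
], hand=-1)

```text
clock: 13.65
position: [574.7, -359.4, 76.5]
ee_rot: [0.772, -0.635, 0.005, -0.001]
contact_force: [1.1, 0.9, 5.2]
gripper_width: 55.6
```

>>> jog_arm([
  [0,0,-0.008,0],
  [0,0,-0.016,0],
  [0,0,-0.025,0],
  [0,0,-0.028,0],
  [0,0,-0.028,0],
  [0,0,-0.028,0],
  [0,0,-0.028,0],
  [0,0,-0.028,0],
])

```text
clock: 14.65
position: [574.4, -359.2, 104.2]
ee_rot: [0.772, -0.635, 0.004, -0.001]
contact_force: [-0.2, -0.1, -6.3]
gripper_width: 55.3
```

Run:
```python
from h import *
go((574,-359,77),11.3)
im=get_image("side"); crop("t",im,280,130,360,210,7,"s6.png")
print(read_state()["contact_force"])
```

```text
pos [ 574.4 -359.2  104.2] yang -168.9 tilt 0.5 shift [-0.0005  0.0005  0.0272] turn -0.2 clock 14.65 w 55.3 F [-0.24 -0.09 -6.32]
[-0.39153407  0.0176671  -5.98663167]
```

View pics/s6.png

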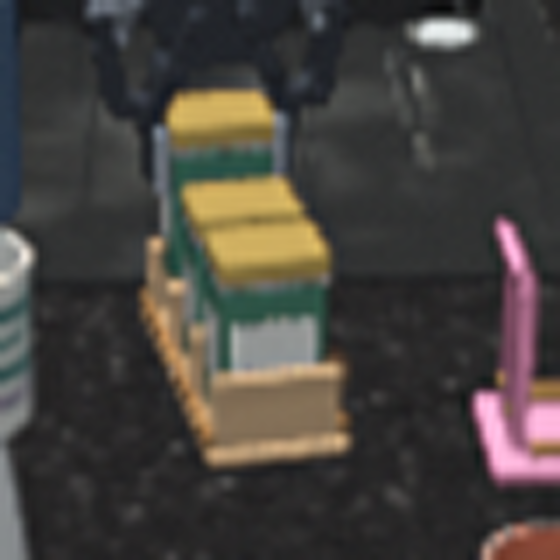

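The right tin, at zoom (220,125), pulls about 6.3 N, so it is full. I set it back and go to the middle one.

>>> jog_arm([
  [0,0,0.01,0],
  [0,0,0.018,0],
  [0,0,0.023,0],
  [0,0,0.026,0],
  [0,0,0.028,0],
  [0,0,0.0285,0],
  [0,0,0.0285,0],
])

```text
clock: 15.58
position: [574.6, -359.5, 76.5]
ee_rot: [0.772, -0.635, 0.005, -0.001]
contact_force: [-0.5, 0.3, -2.0]
gripper_width: 55.4
```

>>> jog_arm([
  [0,0,0,0],
  [0,0,0,0],
  [0,0,0,0],
  [0,0,0,0],
  [0,0,0,0],
], hand=1)

```text
clock: 16.2
position: [574.7, -359.5, 76.6]
ee_rot: [0.772, -0.635, 0.005, -0.001]
contact_force: [-0.6, 0.0, -0.7]
gripper_width: 85.5
```

>>> jog_arm([
  [0,0,-0.02,0],
  [0,0,-0.06,0],
  [0,0,-0.083,0],
  [0,0,-0.083,0],
])

```text
clock: 16.7
position: [575.2, -359.6, 162.1]
ee_rot: [0.772, -0.635, 0.007, -0.001]
contact_force: [0.6, -0.2, -0.1]
gripper_width: 85.1
```

Run:
```python
from meas import *
go((563,-306.5,160),11.3)
im=get_image("side"); crop("t",im,280,130,360,210,7,"s7.png")
```

```text
pos [ 575.2 -359.6  162.1] yang -168.9 tilt 0.84 shift [-0.0544  0.0018  0.0016] turn -0.2 clock 16.7 w 85.1 F [ 0.56 -0.23 -0.07]
```

View pics/s7.png

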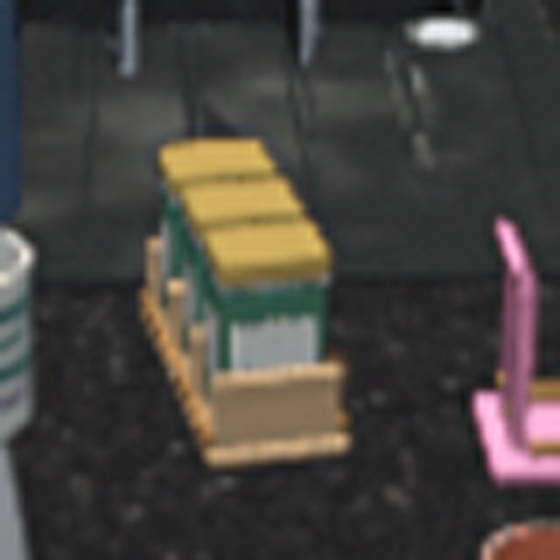

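>>> jog_arm([
  [-0.054,0.001,0.002,0],
  [-0.054,0.001,0.002,0],
  [-0.054,0.001,0.002,0],
  [-0.054,0.001,0.04,0],
  [-0.054,0.001,0.062,0],
  [-0.054,0.001,0.078,0],
  [-0.054,0.001,0.086,0],
  [-0.054,0.001,0.086,0],
])

```text
clock: 17.75
position: [563.7, -307.0, 73.4]
ee_rot: [0.772, -0.635, 0.005, -0.001]
contact_force: [0.4, 0.5, 0.8]
gripper_width: 84.8
```

>>> jog_arm([
  [0,0,0,0],
  [0,0,0,0],
  [0,0,0,0],
  [0,0,0,0],
  [0,0,0,0],
  [0,0,0,0],
], hand=-1)

```text
clock: 18.5
position: [564.5, -307.3, 74.7]
ee_rot: [0.772, -0.635, 0.006, -0.001]
contact_force: [0.4, 0.1, 6.8]
gripper_width: 55.5
```

>>> jog_arm([
  [0,0,-0.01,0],
  [0,0,-0.025,0],
  [0,0,-0.045,0],
  [0,0,-0.07,0],
  [0,0,-0.09,0],
  [0,0,-0.11,0],
  [0,0,-0.123,0],
  [0,0,-0.13,0],
  [0,0,-0.13,0],
  [0,0,-0.13,0],
])

```text
clock: 19.75
position: [562.7, -306.3, 203.7]
ee_rot: [0.772, -0.635, 0.005, -0.001]
contact_force: [0.1, -0.5, -1.7]
gripper_width: 55.3
```

Run:
```python
from h import *
go((560,-90,205),-1)
go((560,-90,105),-1)
print(read_state()["ee_rot"])
im=get_image("side"); crop("t",im,260,90,360,210,6,"s8.png")
```

```text
pos [ 562.7 -306.3  203.7] yang -168.9 tilt 0.63 shift [-0.2127 -0.0391 -0.0025] turn 12.1 clock 19.75 w 55.3 F [ 0.07 -0.53 -1.72]
pos [ 562.7 -306.3  203.7] yang -168.9 tilt 0.63 shift [-0.2135 -0.0383  0.0974] turn 12.1 clock 19.75 w 55.3 F [ 0.07 -0.53 -1.72]
[ 7.72262481e-01 -6.35279499e-01  5.47961856e-03 -7.70286518e-04]
```

View pics/s8.png

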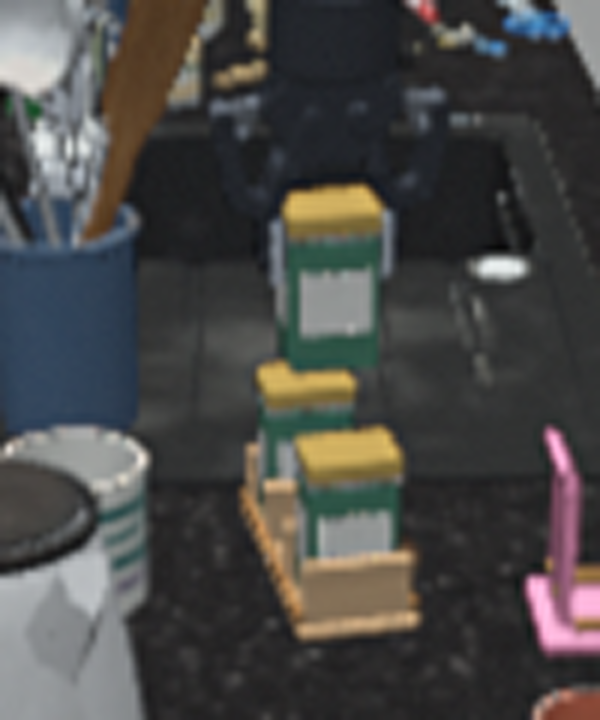

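The held middle tin, at zoom (330,270), hangs upright, clear of its neighbours. I carry it to the free spot at (560,-90).

>>> jog_arm([
  [-0.05,-0.01,0,6],
  [-0.1,-0.02,0,12],
  [-0.15,-0.03,0,12],
  [-0.19,-0.036,0.02,12],
  [-0.213,-0.038,0.06,12],
  [-0.213,-0.038,0.09,12],
  [-0.213,-0.038,0.1,12],
  [-0.213,-0.038,0.1,12],
  [-0.213,-0.038,0.1,12],
])

```text
clock: 20.92
position: [560.8, -90.9, 103.6]
ee_rot: [-0.702, 0.713, -0.006, 0.002]
contact_force: [-0.5, 0.8, -0.7]
gripper_width: 55.6
```

Run:
```python
from h import *
go((560,-90,67),-1)
```

```text
pos [560.8 -90.9 103.6] yang 179.1 tilt 0.75 shift [-0.0011  0.0013  0.0366] turn 0.1 clock 20.925 w 55.6 F [-0.47  0.77 -0.74]
```

>>> jog_arm([
  [0,0,0.012,0],
  [0,0,0.022,0],
  [0,0,0.029,0],
  [0,0,0.033,0],
  [0,0,0.0355,0],
  [0,0,0.037,0],
  [0,0,0.037,0],
  [0,0,0.037,0],
])

```text
clock: 21.92
position: [561.4, -91.0, 66.8]
ee_rot: [-0.702, 0.713, -0.006, 0.002]
contact_force: [-0.0, -0.3, -1.3]
gripper_width: 55.7
```

Run:
```python
from h import *
go((560,-90,66),-1)
im=get_image("side"); crop("t",im,270,150,390,240,6,"s9.png")
```

```text
pos [561.4 -91.   66.8] yang 179.1 tilt 0.78 shift [-0.001   0.0015  0.0008] turn 0.1 clock 21.925 w 55.7 F [-0.04 -0.31 -1.32]
```

View pics/s9.png

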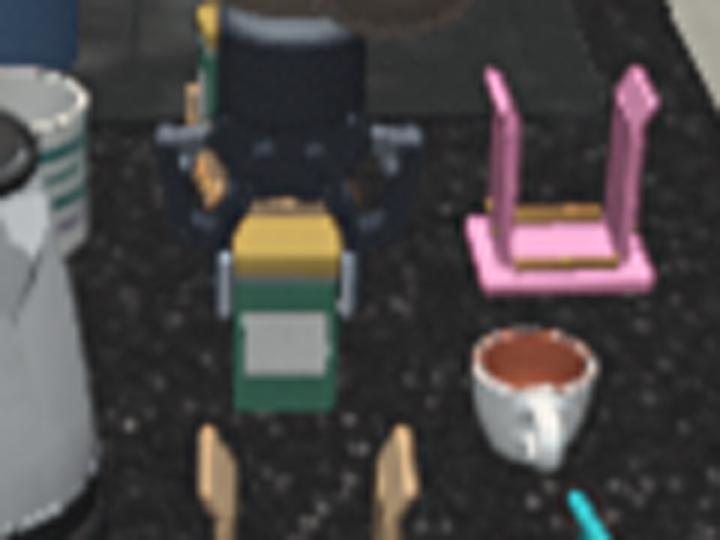

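>>> jog_arm([
  [0,0,0.001,0],
  [0,0,0.001,0],
])

```text
clock: 22.22
position: [561.4, -91.0, 66.7]
ee_rot: [-0.702, 0.712, -0.006, 0.002]
contact_force: [-2.1, 1.1, 4.5]
gripper_width: 55.3
```

>>> jog_arm([
  [0,0,0.001,0],
  [0,0,0.001,0],
])

```text
clock: 22.48
position: [561.4, -91.0, 66.7]
ee_rot: [-0.702, 0.712, -0.007, 0.002]
contact_force: [-2.0, 0.7, 5.4]
gripper_width: 55.5
```

Now it touches, with Fz turned to +5 N. I release and rise gently.

>>> jog_arm([
  [0,0,0,0],
  [0,0,0,0],
  [0,0,0,0],
  [0,0,0,0],
  [0,0,0,0],
], hand=1)

```text
clock: 23.1
position: [561.5, -91.0, 66.6]
ee_rot: [-0.702, 0.712, -0.007, 0.002]
contact_force: [-0.4, -0.1, -0.2]
gripper_width: 85.5
```

>>> jog_arm([
  [0,0,-0.02,0],
  [0,0,-0.05,0],
  [0,0,-0.08,0],
  [0,0,-0.09,0],
  [0,0,-0.09,0],
  [0,0,-0.09,0],
])

```text
clock: 23.85
position: [559.5, -90.5, 155.2]
ee_rot: [-0.702, 0.713, -0.006, 0.001]
contact_force: [0.6, -0.4, -0.2]
gripper_width: 84.8
```

Run:
```python
from meas import *
go((561.4,-91,150),89)
im=get_image("top"); crop("t",im,300,140,440,260,5,"t10.png")
im2=get_image("side"); crop("t",im2,270,150,390,240,6,"s10.png")
for o in lids(im,100,(300,140,440,260)): print(o)
```

```text
pos [559.5 -90.5 155.2] yang 179.1 tilt 0.66 shift [ 0.0005 -0.0019  0.0052] turn -89.9 clock 23.85 w 84.8 F [ 0.62 -0.37 -0.17]
(array([ 553.3, -255.7,  100. ]), ((552.944091796875, -255.99844360351562), (55.820457458496094, 40.75349044799805), 11.314764022827148))
```

View pics/t10.png

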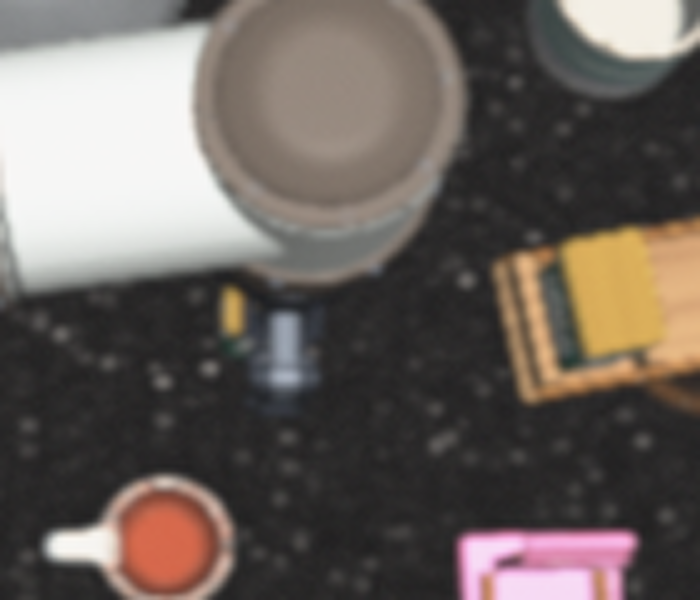

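View pics/s10.png

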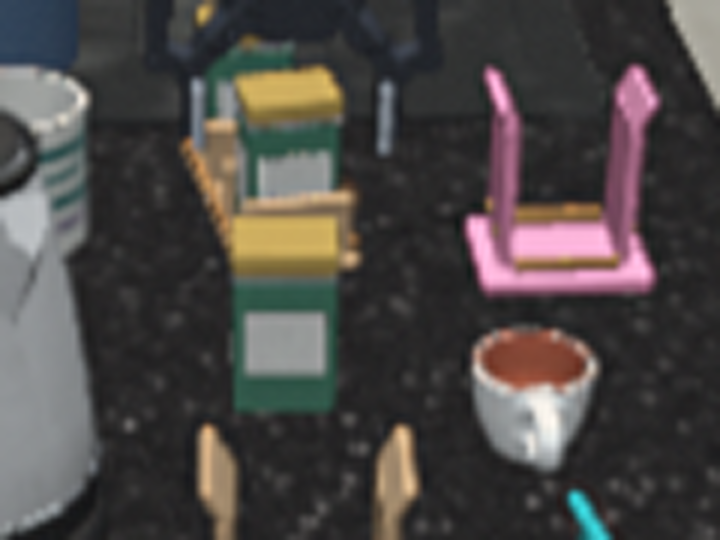

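The tin stands upright on the worktop, at zoom (285,315) in the side view. I measure it from its bottom corners and lid in the side view.

Run:
```python
from h import *
f=lambda a,b,z:toplane("side",(270+(a+.5)/6-.5,150+(b+.5)/6-.5),z).round(1)
print(f(234,409,0),f(336,411,0)); print("lid front",f(233,274,94),f(340,276,94)); print("lid back",f(241,217,100),f(335,217,100), "lidfronttop",f(232,253,100),f(340,253,100))
s=read_state(); print(s["joints"].round(3))
im=get_image("side"); hsv=cv2.cvtColor(im,cv2.COLOR_RGB2HSV)
m=((hsv[...,0]>16)&(hsv[...,0]<28)&(hsv[...,1]>110)&(hsv[...,2]>90)).astype(np.uint8); k=0*m; k[184:200,305:330]=m[184:200,305:330]
print(cv2.boundingRect(k))
go((561.4,-91,150),89)
```

```text
[589.4 -81.    0. ] [534.7 -77.4   0. ]
lid front [590.  -62.6  94. ] [535.7 -59.1  94. ]
lid back [ 584.6 -112.3  100. ] [ 535.2 -111.   100. ] lidfronttop [590.2 -73.8 100. ] [535.  -72.2 100. ]
[ 0.129  0.367 -0.277  0.009 -0.918 -0.15 ]
(308, 186, 19, 10)
pos [559.8 -90.5 155.4] yang 179.1 tilt 0.69 shift [ 0.0004 -0.0015  0.0054] turn -89.9 clock 24.0 w 85.8 F [-0.38  0.61  0.1 ]
```

>>> jog_arm([
  [0.002,-0.002,0,-10],
  [0.002,-0.002,0,-20],
  [0.002,-0.002,0,-30],
  [0.002,-0.002,0,-40],
  [0.002,-0.002,0,-50],
  [0.002,-0.002,0,-60],
  [0.002,-0.002,0,-70],
  [0.002,-0.002,0,-80],
  [0.002,-0.002,0,-90],
  [0.002,-0.002,0,-90],
])

```text
clock: 25.25
position: [561.5, -92.5, 154.8]
ee_rot: [1.0, -0.009, 0.004, 0.003]
contact_force: [0.7, 0.3, 0.1]
gripper_width: 85.5
```

Run:
```python
from meas import *
go((561.8,-93,75),89)
im=get_image("top"); crop("t",im,300,140,440,260,5,"t11.png")
im2=get_image("side"); crop("t",im2,270,150,390,240,6,"s11.png")
```

```text
pos [561.5 -92.5 154.8] yang -91.0 tilt 0.63 shift [-0.0004 -0.0001  0.0798] turn 0.0 clock 25.25 w 85.5 F [0.68 0.25 0.08]
```

View pics/t11.png

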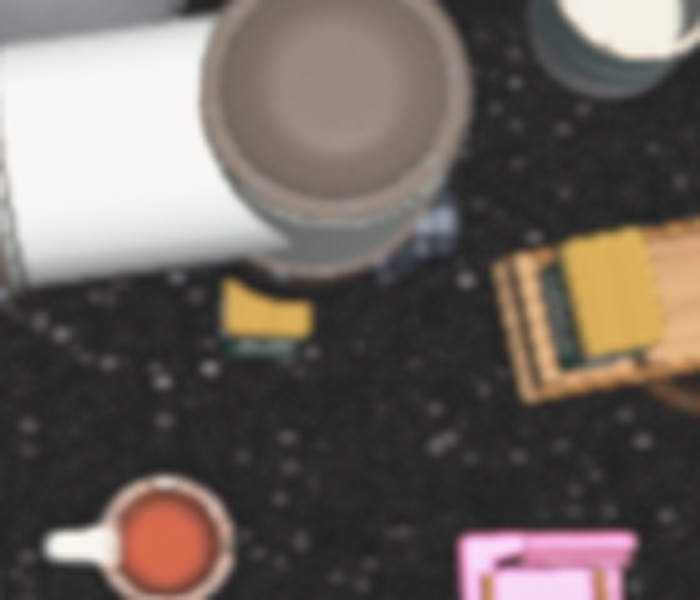

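View pics/s11.png

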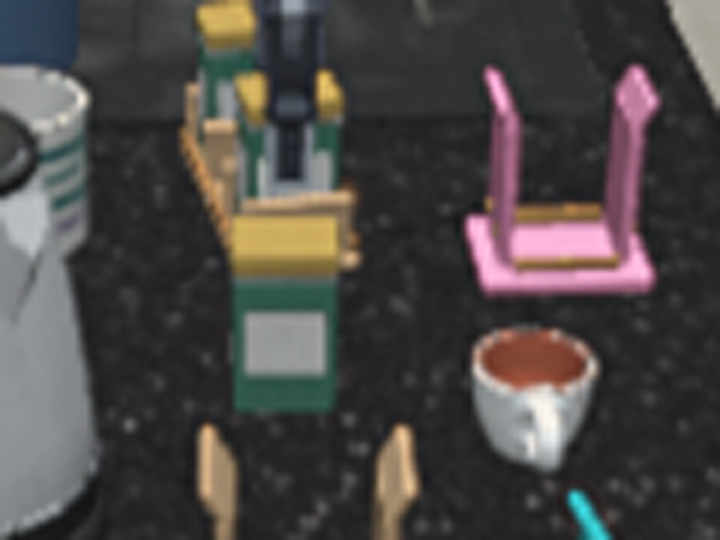

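The lid shows at top zoom (222..312, 338). I measure the tin's y and near edge from it.

Run:
```python
from h import *
f=lambda a,b,z:toplane("top",(300+(a+.5)/5-.5,140+(b+.5)/5-.5),z).round(1)
print(f(221,325,100),f(313,325,100),f(265,338,100),f(221,338,100),f(310,338,100))
```

```text
[537.7 -68.2 100. ] [ 537.6 -112.   100. ] [531.4 -89.1 100. ] [531.4 -68.1 100. ] [ 531.3 -110.5  100. ]
```

>>> jog_arm([
  [0,-0.001,0.03,0],
  [0,-0.001,0.05,0],
  [0,-0.001,0.065,0],
  [0,-0.001,0.076,0],
  [0,-0.001,0.08,0],
  [0,-0.001,0.08,0],
])

```text
clock: 26.1
position: [562.6, -92.1, 75.1]
ee_rot: [1.0, -0.009, 0.005, 0.003]
contact_force: [-0.8, 0.6, -0.4]
gripper_width: 85.7
```

>>> jog_arm([
  [0,0,0,0],
  [0,0,0,0],
  [0,0,0,0],
  [0,0,0,0],
  [0,0,0,0],
  [0,0,0,0],
  [0,0,0,0],
], hand=-1)

```text
clock: 26.98
position: [563.1, -92.1, 75.7]
ee_rot: [1.0, -0.009, 0.005, 0.003]
contact_force: [-0.6, 1.3, 4.0]
gripper_width: 39.2
```

Run:
```python
from h import *
go((561,-92,200),89)
im2=get_image("side"); crop("t",im2,270,150,390,240,6,"s12.png")
```

```text
pos [563.1 -92.1  75.7] yang -91.0 tilt 0.72 shift [-0.0007  0.0008 -0.1243] turn -0.0 clock 26.975 w 39.2 F [-0.64  1.28  4.03]
```

View pics/s12.png

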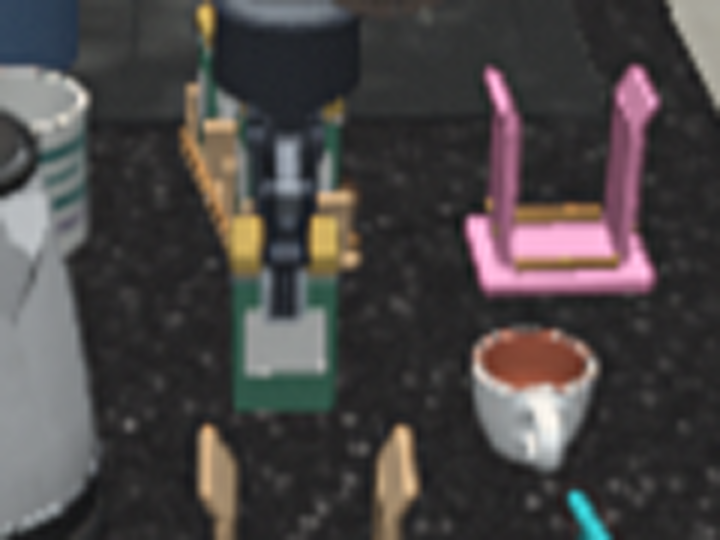

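The tin is held across its 40 mm, with the fingers at zoom (285,240) centred between the tin edges 234..337. I lift it and carry it over the stand.

>>> jog_arm([
  [0,0,-0.01,0],
  [0,0,-0.03,0],
  [0,0,-0.06,0],
  [0,0,-0.09,0],
  [0,0,-0.12,0],
  [0,0,-0.14,0],
  [0,0,-0.15,0],
  [0,0,-0.15,0],
  [0,0,-0.15,0],
])

```text
clock: 28.15
position: [560.7, -91.0, 224.3]
ee_rot: [1.0, -0.009, 0.004, 0.003]
contact_force: [0.5, 0.2, -1.2]
gripper_width: 39.5
```

Run:
```python
from h import *
go((562.5,135.8,222),89)
```

```text
pos [560.7 -91.  224.3] yang -91.0 tilt 0.6 shift [-0.0023 -0.2268  0.0009] turn -0.0 clock 28.15 w 39.5 F [ 0.46  0.23 -1.18]
```

>>> jog_arm([
  [-0.002,-0.04,0,0],
  [-0.002,-0.09,0,0],
  [-0.002,-0.14,0,0],
  [-0.002,-0.18,0,0],
  [-0.002,-0.21,0,0],
  [-0.002,-0.227,0,0],
  [-0.002,-0.227,0,0],
  [-0.002,-0.227,0,0],
  [-0.002,-0.227,0,0],
])

```text
clock: 29.28
position: [562.8, 134.9, 222.9]
ee_rot: [1.0, -0.01, 0.004, 0.003]
contact_force: [0.2, -0.2, -0.6]
gripper_width: 39.4
```

Run:
```python
from h import *
go((562.5,135.8,150),89)
im=get_image("top"); crop("t",im,200,130,340,250,5,"t13.png")
im2=get_image("side"); crop("t",im2,270,170,370,280,7,"s13.png")
```

```text
pos [562.8 134.9 222.9] yang -91.1 tilt 0.59 shift [-0.0009 -0.0013  0.0729] turn -0.1 clock 29.275 w 39.4 F [ 0.22 -0.18 -0.55]
```

View pics/t13.png

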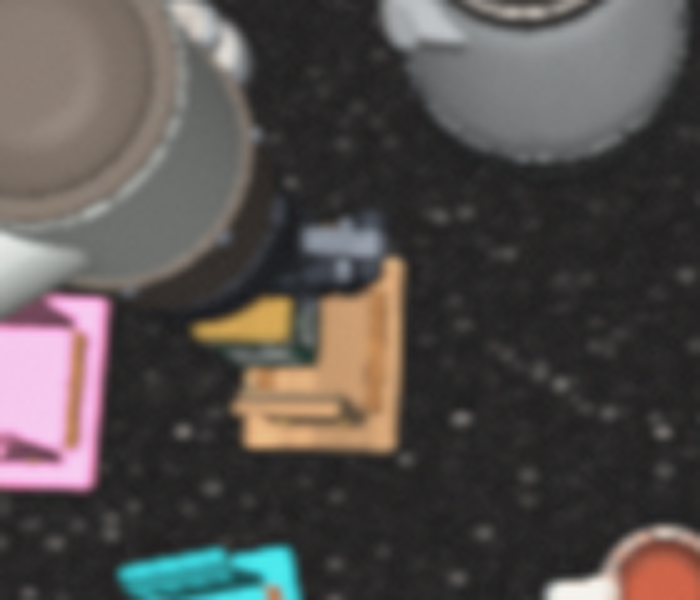

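View pics/s13.png

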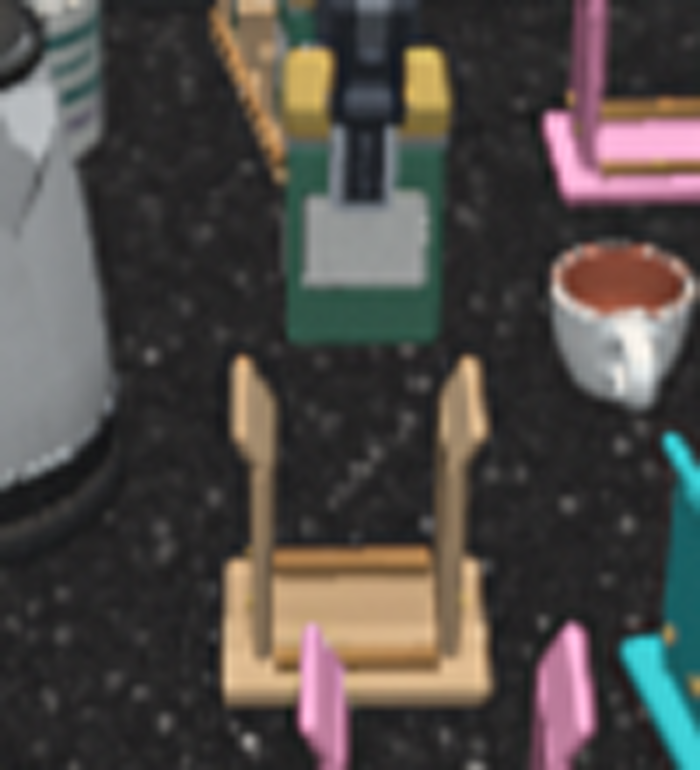

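The tin hangs above the pocket. In the side view its bottom edge runs (286,338) to (440,341) and the cheeks are at columns 235..487. I compare the tin's x with the stand in the same camera.

Run:
```python
from h import *
f=lambda a,b,z:toplane("side",(270+(a+.5)/7-.5,170+(b+.5)/7-.5),z).round(1)
print(f(286,340,147),f(441,342,147), "lid",f(285,130,241),f(449,132,241))
f2=lambda a,b,z:toplane("top",(200+(a+.5)/5-.5,130+(b+.5)/5-.5),z).round(1)
print("top: bottom right near edge",f2(318,362,147),"lid near",f2(296,343,247),f2(200,343,247),f2(296,300,247))
```

```text
[589.6 145.3 147. ] [534.2 148.3 147. ] lid [590.4 160.5 241. ] [535.5 163.3 241. ]
top: bottom right near edge [537.7 117.7 147. ] lid near [531.6 111.7 247. ] [531.6 151.5 247. ] [549.5 112.1 247. ]
```

Run:
```python
from h import *
for z in (190,150,110,86): go((563,135.8,z),89)
```

```text
pos [562.8 135.1 223. ] yang -91.1 tilt 0.6 shift [-0.0001 -0.0009  0.033 ] turn -0.1 clock 29.375 w 39.4 F [ 0.32  0.68 -0.51]
pos [562.8 135.1 223. ] yang -91.1 tilt 0.6 shift [-0.0005 -0.0011  0.073 ] turn -0.1 clock 29.375 w 39.4 F [ 0.32  0.68 -0.51]
pos [562.8 135.1 223. ] yang -91.1 tilt 0.6 shift [-0.0008 -0.0014  0.113 ] turn -0.1 clock 29.375 w 39.4 F [ 0.32  0.68 -0.51]
pos [562.8 135.1 223. ] yang -91.1 tilt 0.6 shift [-0.001  -0.0015  0.137 ] turn -0.1 clock 29.375 w 39.4 F [ 0.32  0.68 -0.51]
```

>>> jog_arm([
  [0,-0.001,0.015,0],
  [0,-0.001,0.03,0],
  [0,-0.001,0.042,0],
  [0,-0.001,0.05,0],
  [0,-0.001,0.05,0],
  [0,-0.001,0.05,0],
])

```text
clock: 30.12
position: [563.6, 136.0, 173.4]
ee_rot: [1.0, -0.01, 0.005, 0.003]
contact_force: [0.1, 0.5, -0.9]
gripper_width: 39.4
```

Run:
```python
from h import *
for z in (150,86): go((563,135.8,z),89)
im2=get_image("side"); crop("t",im2,270,170,370,280,7,"s14.png")
```

```text
pos [563.6 136.  173.4] yang -91.1 tilt 0.63 shift [-0.0008  0.0001  0.0234] turn -0.1 clock 30.125 w 39.4 F [ 0.13  0.53 -0.92]
pos [563.6 136.  173.4] yang -91.1 tilt 0.63 shift [-0.0014 -0.0003  0.0874] turn -0.1 clock 30.125 w 39.4 F [ 0.13  0.53 -0.92]
```

View pics/s14.png

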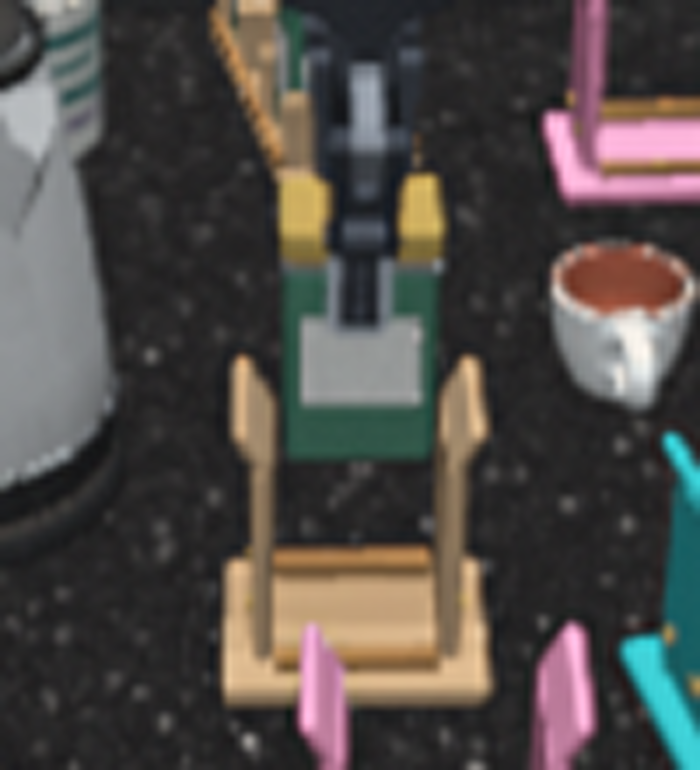

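Run:
```python
from h import *
f=lambda a,b,z:toplane("side",(270+(a+.5)/7-.5,170+(b+.5)/7-.5),z).round(1)
print("tin front bottom",f(286,458,98),f(438,458,98))
print("tin front top lid",f(279,258,192),f(443,258,192))
print("cheek inner at +y end, z=80",f(275,470,80),f(437,470,80))
print("z=15",f(272,655,15),f(438,655,15))
print("flare top inner near end z116",f(243,450,116),f(475,440,116))
im=get_image("top"); crop("t",im,220,150,300,235,8,"t14.png")
```

```text
tin front bottom [589.8 149.3  98. ] [534.1 151.1  98. ]
tin front top lid [592.5 162.5 192. ] [536.1 164.1 192. ]
cheek inner at +y end, z=80 [593.4 132.   80. ] [532.6 133.9  80. ]
z=15 [595.5 161.1  15. ] [532.6 163.3  15. ]
flare top inner near end z116 [605.6 168.9 116. ] [522.4 165.4 116. ]
```

View pics/t14.png

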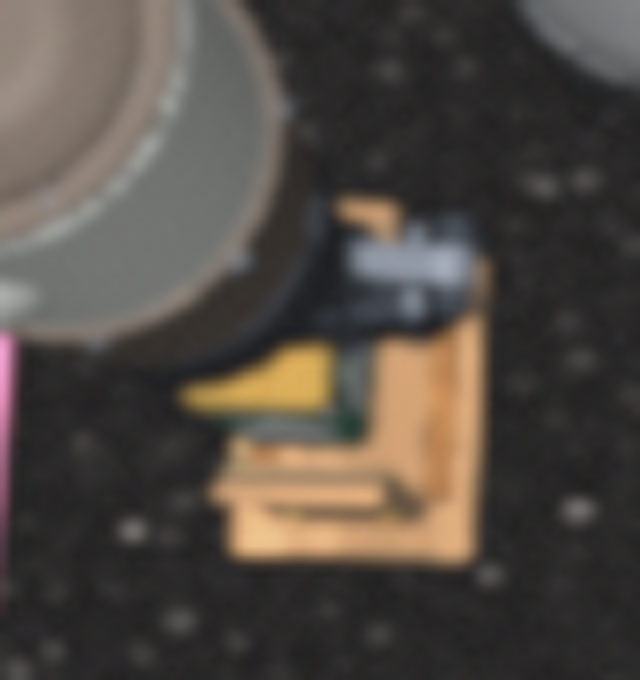

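>>> jog_arm([
  [0.001,0,0.01,0],
  [0.001,0,0.02,0],
  [0.001,0,0.03,0],
  [0.001,0,0.04,0],
  [0,0,0.04,0],
])

```text
clock: 30.85
position: [563.4, 135.4, 132.3]
ee_rot: [1.0, -0.01, 0.004, 0.004]
contact_force: [0.0, -0.5, -0.7]
gripper_width: 39.0
```

Run:
```python
from h import *
go((564.4,135.8,86),89); print(read_state()["wrist_torque"].round(2))
im2=get_image("side"); crop("t",im2,270,170,370,280,7,"s15.png")
```

```text
pos [563.4 135.4 132.3] yang -91.1 tilt 0.57 shift [ 0.0007 -0.0007  0.0463] turn -0.1 clock 30.85 w 39.0 F [ 0.   -0.49 -0.7 ]
[-0.01  0.04 -0.01]
```

View pics/s15.png

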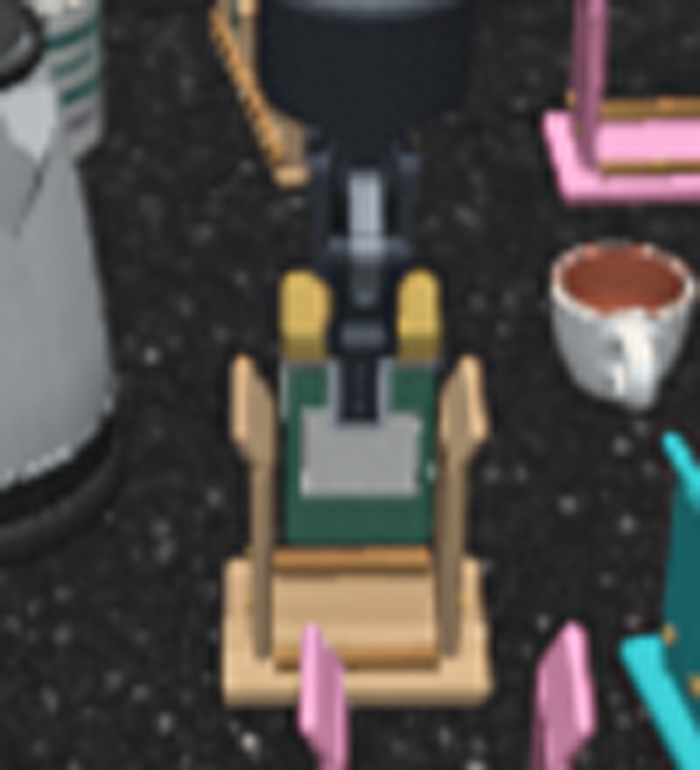

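The tin is in the mouth, columns 286..436 against cheek inner edges 273..438. It sits about 2 mm too near the robot, so I shift it +2 mm in x while lowering.

>>> jog_arm([
  [0.002,0,0.0,0],
  [0.002,-0.0005,0.01,0],
  [0.002,-0.0005,0.02,0],
  [0.002,-0.0005,0.03,0],
  [0.002,-0.0005,0.036,0],
  [0.002,-0.0005,0.038,0],
  [0.002,-0.0005,0.038,0],
])

```text
clock: 31.78
position: [566.1, 135.9, 95.0]
ee_rot: [1.0, -0.009, 0.004, 0.003]
contact_force: [0.7, 0.3, -1.2]
gripper_width: 39.5
```

Run:
```python
from h import *
go((565.4,135.8,86),89); print(read_state()["wrist_torque"].round(2))
im2=get_image("side"); crop("t",im2,270,170,370,280,7,"s16.png")
```

```text
pos [566.1 135.9  95. ] yang -91.1 tilt 0.61 shift [-0.0008  0.      0.009 ] turn -0.1 clock 31.775 w 39.5 F [ 0.71  0.32 -1.2 ]
[0.   0.02 0.05]
```

View pics/s16.png

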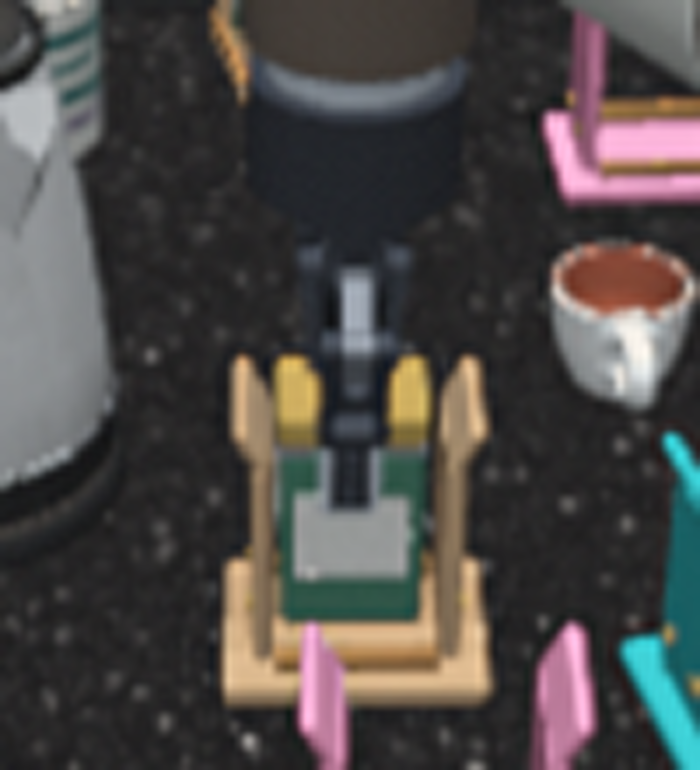

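The tin is down between the cheeks, columns 281..422 within 272..440, with no contact force. I move it 1 mm back and lower the last 9 mm.

>>> jog_arm([
  [-0.002,0,0.003,0],
  [-0.002,0,0.006,0],
  [-0.002,0,0.008,0],
  [-0.002,0,0.0095,0],
  [-0.002,0,0.0095,0],
  [-0.002,0,0.0095,0],
])

```text
clock: 32.58
position: [564.4, 135.9, 85.7]
ee_rot: [1.0, -0.01, 0.004, 0.003]
contact_force: [-0.0, 0.4, -1.8]
gripper_width: 39.4
```

Run:
```python
from h import *
go((564.4,135.8,86),89); print(read_state()["wrist_torque"].round(2))
im2=get_image("side"); crop("t",im2,270,170,370,280,7,"s17.png")
```

```text
pos [564.4 135.9  85.7] yang -91.1 tilt 0.63 shift [ 0.      0.0001 -0.0003] turn -0.1 clock 32.575 w 39.4 F [-0.01  0.37 -1.84]
[0.04 0.02 0.  ]
```

View pics/s17.png

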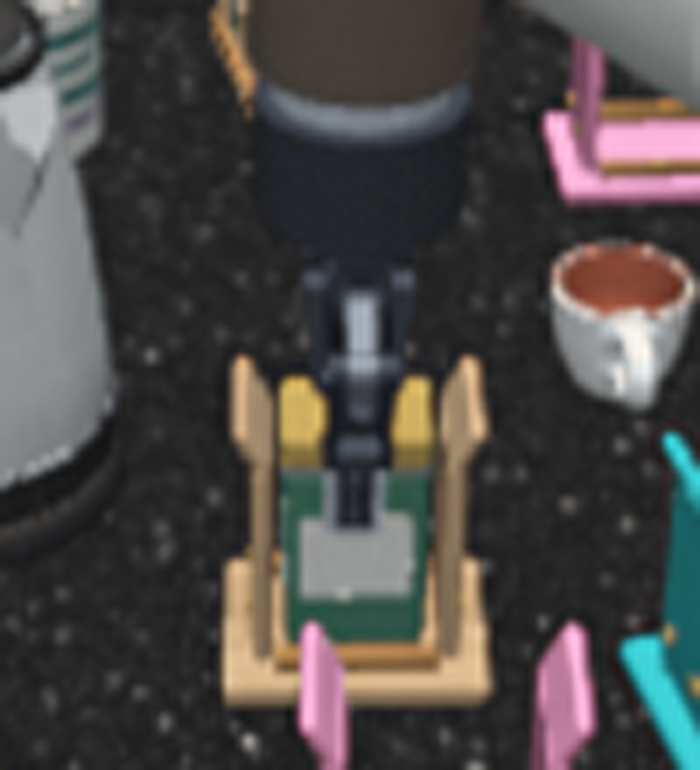

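The tin is centred between the cheeks with its bottom at row 640, just behind the lip, but it still hangs at Fz -1.8 N. I lower it by 1 mm steps until it touches.

>>> jog_arm([
  [0,0,0.001,0],
  [0,0,0.001,0],
])

```text
clock: 32.88
position: [564.4, 135.9, 85.7]
ee_rot: [1.0, -0.009, 0.005, 0.003]
contact_force: [-2.6, -0.4, 4.8]
gripper_width: 39.1
```

>>> jog_arm([
  [0,0,0.001,0],
  [0,0,0.001,0],
])

```text
clock: 33.12
position: [564.4, 135.9, 85.7]
ee_rot: [1.0, -0.009, 0.005, 0.003]
contact_force: [-3.5, 0.4, 5.8]
gripper_width: 39.3
```

It is seated: TCP 85.7 equals the expected 75.7+10, and Fz reads +5 N. I release and rise straight up.

>>> jog_arm([
  [0,0,0,0],
  [0,0,0,0],
  [0,0,0,0],
  [0,0,0,0],
  [0,0,0,0],
], hand=1)

```text
clock: 33.75
position: [564.4, 136.0, 85.6]
ee_rot: [1.0, -0.009, 0.005, 0.003]
contact_force: [-0.4, 0.7, 0.7]
gripper_width: 85.3
```

>>> jog_arm([
  [0,0,-0.015,0],
  [0,0,-0.04,0],
  [0,0,-0.08,0],
  [0,0,-0.12,0],
  [0,0,-0.15,0],
  [0,0,-0.15,0],
  [0,0,-0.15,0],
])

```text
clock: 34.62
position: [562.5, 136.8, 235.5]
ee_rot: [1.0, -0.009, 0.004, 0.003]
contact_force: [-0.2, 0.3, 0.1]
gripper_width: 85.4
```

Run:
```python
from h import *
go((450,250,240),89)
```

```text
pos [562.5 136.8 235.5] yang -91.1 tilt 0.63 shift [-0.1145 -0.111  -0.0062] turn -0.1 clock 34.625 w 85.4 F [-0.24  0.32  0.05]
```

Now move the arm away towards the left to clear the views.

>>> jog_arm([
  [-0.04,-0.04,-0.01,0],
  [-0.08,-0.08,-0.02,0],
  [-0.1,-0.14,-0.02,0],
  [-0.12,-0.2,-0.02,0],
  [-0.14,-0.26,-0.02,0],
  [-0.15,-0.3,-0.02,0],
  [-0.15,-0.3,-0.02,0],
  [-0.15,-0.3,-0.02,0],
])

```text
clock: 35.62
position: [417.6, 438.9, 251.0]
ee_rot: [1.0, -0.009, 0.004, 0.004]
contact_force: [0.0, -0.4, -0.1]
gripper_width: 85.3
```

Run:
```python
from meas import *
go((450,250,240),89)
im=get_image("top"); cv2.imwrite("pics/top18.png",im[:,:,::-1])
im2=get_image("side"); crop("t",im2,220,120,420,290,4,"s18.png")
print(lids(im)); print(lids(im,110,(225,160,305,235)))
```

```text
pos [417.6 438.9 251. ] yang -91.1 tilt 0.66 shift [0.0358 0.1882 0.0129] turn -0.1 clock 35.625 w 85.3 F [ 0.05 -0.42 -0.13]
[(array([ 552.1, -253.9,  108. ]), ((551.9820556640625, -254.2379150390625), (54.929725646972656, 40.44078826904297), 11.298770904541016)), (array([ 574.1, -359.2,  108. ]), ((574.0709838867188, -358.96600341796875), (55.396690368652344, 39.87257385253906), 10.822101593017578))]
[(array([562.3, 135.6, 110. ]), ((562.2157592773438, 135.32601928710938), (40.70368957519531, 53.08077621459961), 89.84619140625))]
```

View pics/top18.png

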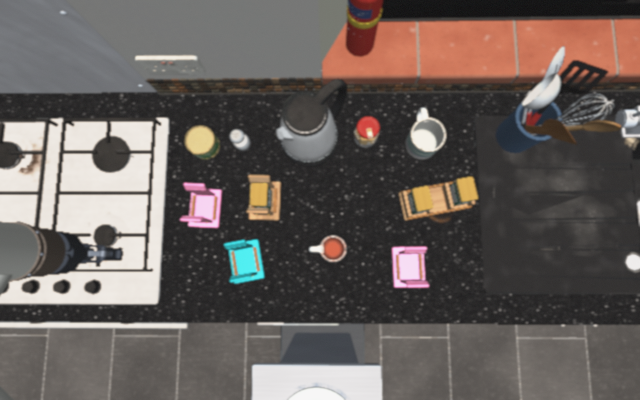

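View pics/s18.png

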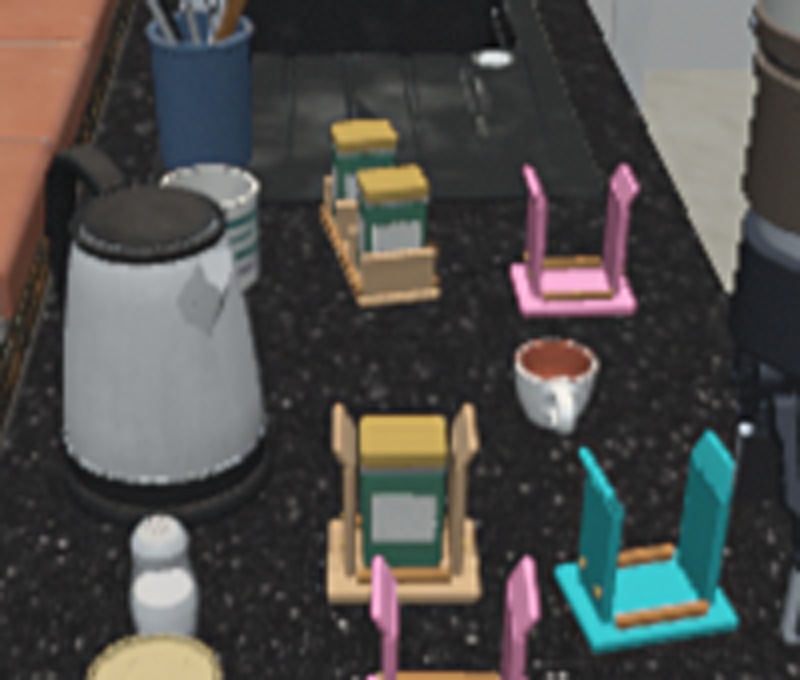

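The tin stands upright in the stand (side zoom (403,500)), below the cheek tops. The two full tins are in the outer bays, and the other things are unmoved. I hand the job in.

Run:
```python
from bench import *
print(job_done())
```

```text
the job is handed in; nothing more can be done
None
```

The empty tin was the middle one. It is now fully down in the wooden refill stand, and the two full tins are back down in the outer bays of the rack. I handed the job in at about 36 s on the robot's clock.

- **Weighing:** I lifted the tins from left to right, about 28 mm each. The left and right ones pulled 6 to 8 N (full) and the middle one about 1.4 N (empty).
- **Moving the empty tin:** I put it down on the worktop, took it again across its 40 mm side and lowered it between the cheeks. It touched the floor at a TCP height of 85.7 mm, which was the expected height.
- **Last checks:** In the pictures, the lid of the empty tin is at (562.3, 135.6). My stand estimate was (562.5, 135.8). The rack lids are within about 0.5 mm of where they started. By eye, the other things have not moved, and the gripper is clear of everything.
- **Small disagreements:** My estimates of the stand's centre in x ranged from 561 to 564 mm. I corrected the tin's x position by 1 to 2 mm during the insertion, using the side view. The tool also stayed tilted by about 0.6° in the later moves. Neither caused visible contact with the cheeks.

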